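# Shim a magnet cup until the flap closes flush, and hold it

## Robot

A 6-joint arm with a two-finger parallel gripper is mounted at the origin on the work surface. World frame = base frame: x ahead of the robot, y to its left, z up, the work surface at z = 0. Lengths are in m, angles in rad, forces in N, time in s.
With the tool pointing down it reaches from about 0.25 to 0.775 m from the base axis. Payload 4 kg.
Tool frame: the origin (TCP) lies at the very end of the fingers, on their centre line; the grasp point (between the pads) lies 19 mm behind it; z points along the fingers, y is the direction in which the jaws open and shut (so a half turn about z gives the same grasp; the last joint's range is limited). The gripper opens to 94 mm and grips with 3 to 60 N. Pads are 16 mm wide; open, the fingers measure 119 mm over their backs; the gripper's body (75 mm by 177 mm) begins 78 mm behind the grasp point.
Start: joints at [1.174, 0.087, 1.371, -0, 1.684, -0.103], TCP at [0.159, 0.526, 0.206] pointing down, gripper open.
Joint ranges: [-3.1, 3.1], [-0.76, 2.03], [0.27, 2.55], [-1.08, 4.22], [0.17, 2.65], [-2.57, 2.57]. Speed limits (rad/s): [2.79, 2.79, 3.14, 3.14, 3.14, 3.14].

## Interface

Orientations are given as [roll, pitch, yaw] about the fixed x, y, z axes, in that order (R = Rz(yaw) Ry(pitch) Rx(roll)).
In Python, from bench import robot, snapshot, models gives the robot as it stands.
- The arm moves only by the tool arm_command, never from a script. Its argument "commands" is text: rows parted by semicolons, each of 7 numbers parted by spaces: the shift along the tool's x, y, z in mm, then the turn, a rotation vector about the tool's x, y, z in degrees, then the opening, from 0 (shut) to 1 (fully open). In form: tx ty tz rx ry rz hand; .... A call has 1 to 12 rows; each row shifts and turns the pose as measured when the row begins, along the tool's axes as they then stand; what a row does not reach is not made up. A row lasts 1/8 s, in which the tool goes at most 62.5 mm and 10.7 degrees, less where a joint would pass 70% of its speed; a pose out of reach is approached as far as the arm can. A call is refused whole if a number of a shift passes 62.5 or a number of a turn 10.7, either way. A call with a gripper value outside its range is refused whole. The fingers move at their own pace and stop on an object; the grip force is fixed at half the most. Time passes only in rows, so rows that do not move let the fingers close. It gives the time, the measured TCP pose, the force and the opening at its end, in the units of the state.
- robot.get_obs(): the state, without advancing time (a new reading comes with each control period).
- snapshot(name): name is "side" or "top" or "wrist"; returns a dict with "img" (384x512x3 uint8, blue, green, red), "camera_matrix" (3x3 intrinsics, pixels), "dist" ([k1, k2, p1, p2, k3] as OpenCV has them; the pictures are not rectified), "origin" and "rotation" of the camera in the world. Camera axes: x right, y down, z forward; pixel columns grow to the right and rows downward; lengths in m; the calibration is good to about 2 mm. A picture is of the moment at which its call begins. There is no depth.
- robot.close_job(): hands the job in, once; it reports no verdict.
Trained networks look in a picture, given as the dict that the camera call returned (one of the last four; its "shot" number tells which), for a name from the list of things; names that differ only in an ending like _2 or _b are one class to them, and where a whole thing is asked for, a point or a joint stands for the part that bears it (a point fixed in the world has none). Each returns a list of dicts, best first, with "conf" (0 to 1); they miss things now and then, are a little off and sometimes report something else, mostly with a low value. They report only what shows in the picture. A call takes as long as a camera call. They do not tell look-alikes from the thing itself.
- models.spot_in(query, picture): "bbox" ([left, top, width, height] as shares, 0 to 1, of the picture: columns of its width, rows of its height, round what is visible of it).
- models.tip_of(query, picture): "centre" ([column, row] as shares, 0 to 1, of the picture: columns of its width, rows of its height: a listed point, or the origin of a listed thing).
The state is a dict: "time": time; "joint_positions": joint angles; "qvel": joint speeds; "joint_torque": joint torques, N m; "tool_pos": TCP position; "ee_rot": TCP orientation; "wrist_force": force on the tool from outside, world axes, zero at the start; "wrist_torque": the same for the moment, N m; "width": finger opening in m.
Only numpy, scipy, OpenCV 4.12 (cv2) and the standard library are available. Lean on these libraries where they do the work, as an engineer would, in place of code of your own. Each camera call takes 0.05 s, during which the arm holds its last target. There are 200 camera calls.

## Task

Stack slotted shims flat and centred on the magnet cup in the recess until they just fill the gap under the black flap, so that the flap closes flush with the maple around it and rests firmly on the stack; too few let it sag, too many keep it up. Close the flap and finish holding it pressed down on the stack with the fingertips, with a moderate push, not letting go. Keep unneeded shims out of the recess and leave the cups and the other parts where they are.

Things in the scene. Friction and masses are not known exactly. Their poses are not given: they have to be found in the camera images.
- recess (a point): centre of the floor of the recess, at counter height (z = 0). The recess is an open rectangular pocket, 136 mm (x) by 124 mm (y) and 56 mm deep, in a raised fixed block of maple, 200 x 188 mm and 56 mm high. x points from its front to its hinge side, y along the hinge, z up. One magnet cup stands centred in it.
- flap_pivot (a point): point on the hinge line in the middle of the flap's width, 66 mm in x from the recess centre and 53 mm above the counter; its axes turn with the flap (closed: parallel to those of the recess; the flap extends 130 mm from here along its own -x).
- flap_bar (a point): middle of the top of the flap's pull bar. The flap is a black acrylic plate 130 x 118 x 6 mm, 0.11 kg; the bar, 12 mm thick, 60 mm long along the hinge direction and 18 mm high, stands on its outer face, its middle 110 mm from the hinge line. Same axes as flap_pivot. The closed flap lies inside the recess's mouth.
- flap (a joint): flap angle, rad: 0 = flush (underside 50 mm above the recess floor), positive = open (starts past upright, leaning back; stop at 1.92), negative = sagging into the recess (stop at -0.25). Only what lies in the recess holds it up at 0. Its hinge is stiff (0.09 N m): it stays where left and needs 1 to 2 N at the bar to move.
- cup_tall: chrome round magnet cup, diameter 52 mm, height 30 mm, flat top, loose, about 0.42 kg; origin at the centre of its underside. Either this or the low cup stands in the recess, the other one on the counter.
- cup_low: chrome round magnet cup, diameter 52 mm, height 20 mm, flat top, loose, about 0.28 kg; origin at the centre of its underside.
- shim1: slotted (U-shaped) aluminium shim, 44 x 44 mm, 10 mm thick, 45 g, lying flat; the 12 mm wide slot runs along its x and opens to its -x end, so it is gripped across its y (44 mm). Origin at the centre of its underside. The four shims are alike and start on a fixed rubber mat 3 mm thick, about 110 mm apart.
- shim2: slotted (U-shaped) aluminium shim, 44 x 44 mm, 10 mm thick, 45 g, lying flat; the 12 mm wide slot runs along its x and opens to its -x end, so it is gripped across its y (44 mm). Origin at the centre of its underside. The four shims are alike and start on a fixed rubber mat 3 mm thick, about 110 mm apart.
- shim3: slotted (U-shaped) aluminium shim, 44 x 44 mm, 10 mm thick, 45 g, lying flat; the 12 mm wide slot runs along its x and opens to its -x end, so it is gripped across its y (44 mm). Origin at the centre of its underside. The four shims are alike and start on a fixed rubber mat 3 mm thick, about 110 mm apart.
- shim4: slotted (U-shaped) aluminium shim, 44 x 44 mm, 10 mm thick, 45 g, lying flat; the 12 mm wide slot runs along its x and opens to its -x end, so it is gripped across its y (44 mm). Origin at the centre of its underside. The four shims are alike and start on a fixed rubber mat 3 mm thick, about 110 mm apart.
- faceplate: bystander: round ridged aluminium tweeter faceplate, diameter 104 mm, 10 mm high, lying flat; origin at the centre of its underside
- frame: bystander: green plastic crossover board frame, 90 x 70 x 14 mm; origin at the centre of its underside
- foot: bystander: squat black rubber foot, diameter 42 mm, 18 mm high; origin at the centre of its underside
There are look-alikes about, which are no part of the job. Leave any turquoise look-alike of the shim2 alone. What is shaped like the shim3 but purple is not meant.

How it is judged:
On the way, in this order (a step that is already met when the one before it is completed fails the run):
1. a first shim lies flat on the cup in the recess (((horizontal distance between shim1 and recess below 0.02 m and height (world z) of shim1 between 0.016 and 0.046 m and angle between shim1's own z axis and vertical below 0.12 rad) or (horizontal distance between shim2 and recess below 0.02 m and height (world z) of shim2 between 0.016 and 0.046 m and angle between shim2's own z axis and vertical below 0.12 rad) or (horizontal distance between shim3 and recess below 0.02 m and height (world z) of shim3 between 0.016 and 0.046 m and angle between shim3's own z axis and vertical below 0.12 rad) or (horizontal distance between shim4 and recess below 0.02 m and height (world z) of shim4 between 0.016 and 0.046 m and angle between shim4's own z axis and vertical below 0.12 rad))), for 0.2 s.
2. the flap is closed flush and rests on the shims (value of joint flap between -0.06 and 0.06 rad and contact force between any of shim1, shim2, shim3, shim4 and flap above 1 N), for 0.2 s.
At the end, for the whole second after the job is handed in: The flap is within 0.06 rad of flush and rests on a shim (over 1 N) while the fingers press on it with 2 to 40 N; each shim is either flat in the stack, centred within 20 mm of the recess's middle, or outside the recess (all of step 2 and contact force between the fingers and flap between 2 and 40 N and ((horizontal distance between shim1 and recess below 0.02 m and height (world z) of shim1 between 0.016 and 0.046 m and angle between shim1's own z axis and vertical below 0.12 rad) or horizontal distance between shim1 and recess above 0.1 m) and ((horizontal distance between shim2 and recess below 0.02 m and height (world z) of shim2 between 0.016 and 0.046 m and angle between shim2's own z axis and vertical below 0.12 rad) or horizontal distance between shim2 and recess above 0.1 m) and ((horizontal distance between shim3 and recess below 0.02 m and height (world z) of shim3 between 0.016 and 0.046 m and angle between shim3's own z axis and vertical below 0.12 rad) or horizontal distance between shim3 and recess above 0.1 m) and ((horizontal distance between shim4 and recess below 0.02 m and height (world z) of shim4 between 0.016 and 0.046 m and angle between shim4's own z axis and vertical below 0.12 rad) or horizontal distance between shim4 and recess above 0.1 m)); the arm keeps its last pose, push and grip.
It fails at once if a cup or bystander is moved more than 30 mm (distance of any of cup_tall, cup_low, faceplate, frame, foot from where it was at the start of the episode above 0.03 m).
It also fails if it takes over 72 s, if anything falls off the work surface, if the arm or the gripper's body presses on something with over 40 N, if the wrist force passes 120 N, or if a joint passes its speed limit or range.

## Working session

There is one attempt and no reset: what is moved stays moved. The work goes in short steps, Python scripts to look and compute and a tool call to move; the robot and the scene stay as the last step left them, time stands still between calls to the robot, and variables do not carry over. Pictures are saved under pics/ and viewed, about 8 in all and at most 12, crops included, and the job is handed in when it is done.

Besides the shell and the picture viewer there is one more tool, called after "Call:" as a command line: name --argument value ..., lists and objects as JSON in quotes. arm_command: Moves the arm, as the interface text tells. Its arguments: {"type":"object","properties":{"commands":{"type":"string"}},"required":["commands"]}

```bash
mkdir -p pics; ls; cat > h.py <<'E'
import numpy as np, cv2
from scipy.spatial.transform import Rotation as R
from bench import robot, snapshot, models
def ray(s,px):
    p=cv2.undistortPoints(np.array([[px]],float),np.array(s["camera_matrix"]),np.array(s["dist"]))[0,0]
    return np.array(s["origin"]),np.array(s["rotation"])@np.array([p[0],p[1],1])
def at_z(s,px,z):
    o,d=ray(s,px); return o+d*(z-o[2])/d[2]
def proj(s,P):
    Rm=np.array(s["rotation"]); P=np.atleast_2d(P)
    return cv2.projectPoints((P-np.array(s["origin"]))@Rm,np.zeros(3),np.zeros(3),np.array(s["camera_matrix"]),np.array(s["dist"]))[0][:,0]
E
python3 - <<'E'
from h import *
a=snapshot("top");b=snapshot("side")
cv2.imwrite("pics/t0.png",cv2.resize(a["img"],(800,600),interpolation=cv2.INTER_CUBIC));cv2.imwrite("pics/s0.png",b["img"])
Z=dict(recess=0,flap_bar=0.2,flap_pivot=.053,cup_tall=0,cup_low=0,shim1=.003,shim2=.003,shim3=.003,shim4=.003,faceplate=0,frame=0,foot=0)
for n,s in(("top",a),("side",b)):
    print(n,np.round(s["origin"],3),np.round(s["rotation"],2).tolist())
    for k in Z:
        if k in("shim2","shim3","shim4"):continue
        for r in models.tip_of(k,s):
            c=np.array(r["centre"])*[512,384]; print(k,round(r["conf"],2),c.round(1),at_z(s,c,Z[k]).round(3))
print(robot.get_obs())
E
```

```text
pics
top [0.353 0.015 1.165] [-2.96, -0.01, -1.59]Traceback (most recent call last):
  File "<stdin>", line 10, in <module>
  File "h.py", line 8, in at_z
    o,d=ray(s,px); return o+d*(z-o[2])/d[2]
                                       ~^^^
IndexError: invalid index to scalar variable.
```

```bash
sed -i 's/np.array(s\["rotation"\])/R.from_euler("xyz",s["rotation"]).as_matrix()/' h.py
python3 - <<'E'
from h import *
a=snapshot("top");b=snapshot("side")
cv2.imwrite("pics/t0.png",cv2.resize(a["img"],(800,600),interpolation=cv2.INTER_CUBIC));cv2.imwrite("pics/s0.png",b["img"])
Z=dict(recess=0,flap_bar=0.2,flap_pivot=.053,cup_tall=0,cup_low=0,shim1=.003,faceplate=0,frame=0,foot=0)
for n,s in(("top",a),("side",b)):
    print(n,np.round(s["origin"],3),np.round(s["rotation"],2).tolist())
    for k in Z:
        for r in models.tip_of(k,s):
            c=np.array(r["centre"])*[512,384]; print(k,round(r["conf"],2),c.round(1),at_z(s,c,Z[k]).round(3))
print(robot.get_obs())
E
```

```text
top [0.353 0.015 1.165] [-2.96, -0.01, -1.59]
recess 0.93 [189.4 215.6] [0.517 0.187 0.   ]
flap_bar 0.9 [177.  165.6] [0.618 0.191 0.2  ]
flap_pivot 0.94 [187.3 188.3] [0.589 0.186 0.053]
cup_tall 0.86 [119.8 236.5] [0.456 0.394 0.   ]
cup_low 0.75 [187.4 209.8] [0.534 0.193 0.   ]
cup_low 0.43 [297.5 216.9] [ 0.508 -0.139  0.   ]
shim1 0.67 [295.8 280.4] [ 0.321 -0.127  0.003]
shim1 0.62 [302.5 180.5] [ 0.62  -0.158  0.003]
shim1 0.59 [298.9 216. ] [ 0.51  -0.142  0.003]
shim1 0.54 [333.  225.3] [ 0.481 -0.244  0.003]
shim1 0.54 [256.5 218.7] [ 0.504 -0.015  0.003]
shim1 0.49 [338.  186.5] [ 0.6   -0.266  0.003]
shim1 0.49 [383.5 190.5] [ 0.585 -0.406  0.003]
faceplate 0.72 [335.5 224.2] [ 0.484 -0.253  0.   ]
faceplate 0.67 [279.3 133.5] [ 0.772 -0.091  0.   ]
frame 0.59 [182.5 131. ] [0.785 0.212 0.   ]
frame 0.55 [334.  220.8] [ 0.495 -0.248  0.   ]
foot 0.71 [125.1 191.8] [0.592 0.384 0.   ]
side [ 0.234 -0.522  0.636] [-2.31, 0.01, -0.53]
flap_bar 0.7 [254.3 121.5] [0.593 0.12  0.2  ]
flap_pivot 0.84 [239.5 160.5] [0.577 0.179 0.053]
cup_tall 0.52 [174.3 152.4] [0.455 0.383 0.
[... 640 characters left out ...]
50.6 284.8] [ 0.605 -0.257  0.   ]
{'time': 1.15, 'joint_positions': array([ 1.17388895e+00,  8.72174403e-02,  1.37071504e+00,  9.60583836e-06,
        1.68359304e+00, -1.03139162e-01]), 'qvel': array([ 0.00026206, -0.00122752,  0.00011832,  0.00079188, -0.00041855,
        0.00036057]), 'joint_torque': array([ 1.61460789e-04, -3.40055144e+01, -3.02596307e+01,  7.16386316e-02,
        2.39262229e-02,  1.13189373e-05]), 'tool_pos': array([0.15928671, 0.52644621, 0.2054887 ]), 'ee_rot': array([ 3.14152489e+00, -2.58178292e-06,  2.84782552e+00]), 'wrist_force': array([0.06900002, 0.11990242, 0.3050894 ]), 'wrist_torque': array([0.02625765, 0.05345065, 0.01861088]), 'width': 0.09416647032778229}
```

View pics/t0.png

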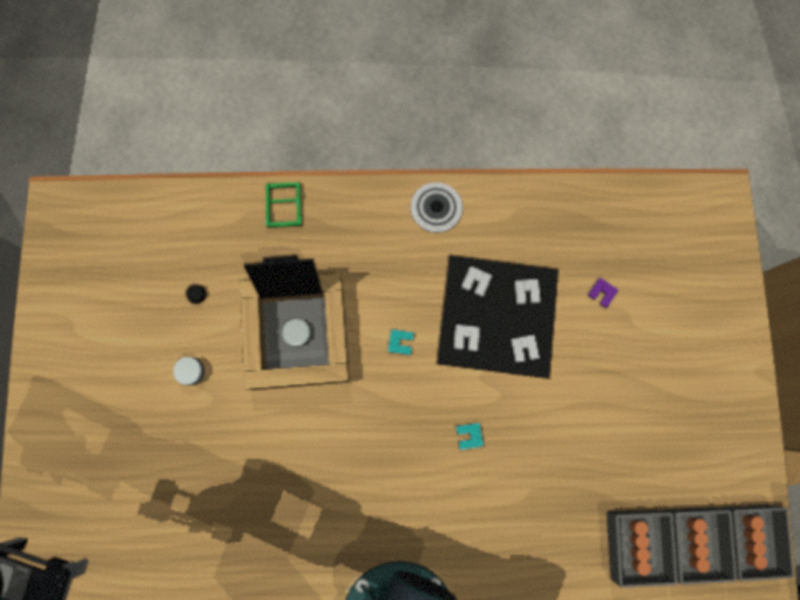

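View pics/s0.png

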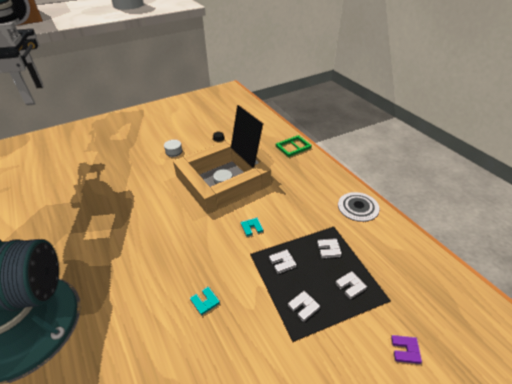

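```bash
python3 - <<'E'
from h import *
a=snapshot("top");b=snapshot("side")
np.set_printoptions(suppress=True,precision=4)
# shims in top & side: bright, low-sat inside mat
for n,s,box in(("top",a,(280,165,360,245)),("side",b,(250,225,392,335))):
    hsv=cv2.cvtColor(s["img"],cv2.COLOR_BGR2HSV)
    m=((hsv[...,1]<60)&(hsv[...,2]>110)).astype(np.uint8)
    k=np.zeros_like(m);x0,y0,x1,y1=box;k[y0:y1,x0:x1]=1;m*=k
    N,L,st,c=cv2.connectedComponentsWithStats(m)
    for i in range(1,N):
        if st[i,4]<30: continue
        ys,xs=np.where(L==i)
        W=np.array([at_z(s,(x,y),.013)[:2] for x,y in zip(xs,ys)])
        print(n,st[i],W.mean(0),cv2.minAreaRect((W*1000).astype(np.float32)))
crop=lambda s,x,y,w,h,f:cv2.resize(s["img"][y:y+h,x:x+w],None,fx=f,fy=f,interpolation=cv2.INTER_CUBIC)
A=crop(a,105,160,120,90,5);B=crop(b,160,125,120,90,5)
cv2.imwrite("pics/c1.png",cv2.resize(np.vstack([A,B]),None,fx=.66,fy=.66))
E
```

```text
top [296 171  18  18 191] [ 0.622  -0.1632] ((620.8653564453125, -162.62815856933594), (45.28817367553711, 45.86371612548828), 64.650634765625)
top [330 179  16  15 187] [ 0.6004 -0.2613] ((599.0537109375, -261.68621826171875), (45.41487121582031, 43.446292877197266), 89.34843444824219)
top [291 208  16  16 204] [ 0.5118 -0.1397] ((510.7162780761719, -139.54428100585938), (45.66390609741211, 43.91363525390625), 82.76834869384766)
top [328 215  17  16 193] [ 0.4891 -0.2504] ((487.6429443359375, -250.39456176757812), (44.24113464355469, 44.68362808227539), 9.408442497253418)
side [317 239  25  18 327] [ 0.6215 -0.1632] ((621.0526733398438, -162.2155303955078), (48.74407196044922, 46.93146514892578), 64.72760772705078)
side [269 249  27  23 351] [ 0.5117 -0.1398] ((510.87774658203125, -140.03538513183594), (50.46070861816406, 46.59842300415039), 82.28799438476562)
side [336 271  31  26 404] [ 0.6005 -0.2606] ((599.4087524414062, -260.3020935058594), (46.99770736694336, 46.40689468383789), 1.7293362617492676)
side [288 291  32  29 451] [ 0.4895 -0.2499] ((488.20361328125, -249.58078002929688), (46.03694152832031, 46.295982360839844), 7.574780464172363)
```

View pics/c1.png

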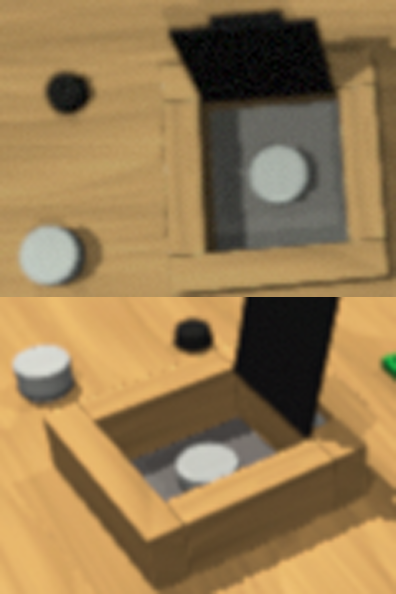

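```bash
python3 - <<'E'
from h import *
np.set_printoptions(suppress=True,precision=4)
a=snapshot("top");b=snapshot("side")
def disc(s,box):
    hsv=cv2.cvtColor(s["img"],cv2.COLOR_BGR2HSV);x0,y0,x1,y1=box
    m=np.zeros(hsv.shape[:2],np.uint8); m[y0:y1,x0:x1]=((hsv[...,1]<50)&(hsv[...,2]>150))[y0:y1,x0:x1]
    N,L,st,c=cv2.connectedComponentsWithStats(m);i=1+np.argmax(st[1:,4]);print(st[i]);return st[i][:2]+(st[i][2:4]-1)/2
for n,ba,bb in(("out",(108,220,136,252),(158,130,190,165)),("in",(175,195,205,232),(205,160,245,185))):
    pa,pb=disc(a,ba),disc(b,bb)
    (o1,d1),(o2,d2)=ray(a,pa),ray(b,pb)
    t=np.linalg.lstsq(np.c_[d1,-d2],o2-o1,rcond=None)[0]
    print(n,pa,pb,o1+d1*t[0],o2+d2*t[1])
# block corners, from crop c1 (scale 3.3)
for nm,s,off,pts in(("top",a,(105,160,0),[(170,290),(388,275),(162,68),(374,66),(205,252),(347,243),(207,103),(335,103)]),("side",b,(160,125,297),[(157,545),(48,418),(368,458)])):
    for p in pts:
        q=(p[0]/3.3+off[0],(p[1]-off[2])/3.3+off[1]);print(nm,p,at_z(s,q,.056)[:2])
o=robot.get_obs();print(o["time"])
# shim yaw by slot: template fit on mask, both views
from scipy.optimize import minimize
def T(u,v): return (abs(u)<.022)&(abs(v)<.022)&~((abs(v)<.006)&(u<.012))
for c in[(.621,-.1625),(.599,-.261),(.511,-.1397),(.488,-.250)]:
    best=None
    D=[]
    for s in(a,b):
        hsv=cv2.cvtColor(s["img"],cv2.COLOR_BGR2HSV);m=((hsv[...,1]<70)&(hsv[...,2]>100)).astype(float)
        D.append((s,m))
    g=np.arange(-.034,.0341,.002);U,V=np.meshgrid(g,g)
    S=sum(cv2.remap(m.astype(np.float32),proj(s,np.c_[c[0]+U.ravel(),c[1]+V.ravel(),0*U.ravel()+.013]).astype(np.float32).reshape(*U.shape,2),None,cv2.INTER_LINEAR) for s,m in D)/2
    for yaw in np.arange(-180,180,2):
        y=np.radians(yaw)
        for dx in np.arange(-.004,.0041,.001):
            for dy in np.arange(-.004,.0041,.001):
                u=(U-dx)*np.cos(y)+(V-dy)*np.sin(y);v=-(U-dx)*np.sin(y)+(V-dy)*np.cos(y)
                e=abs(T(u,v)-S).sum()
                if best is None or e<best[0]: best=(e,yaw,c[0]+dx,c[1]+dy)
    print("shim",np.array(best))
E
```

```text
[111 229  17  17 231]
[164 140  17   9 121]
out [119. 237.] [172. 144.] [0.4521 0.3874 0.0287] [0.4542 0.3869 0.0287]
[181 205  16  16 211]
[213 170  19  12 170]
in [188.5 212.5] [222.  175.5] [0.5236 0.1869 0.0162] [0.5243 0.1867 0.0163]
top (170, 290) [0.4179 0.2702]
top (388, 275) [0.4284 0.0835]
top (162, 68) [0.6128 0.2828]
top (374, 66) [0.6121 0.0955]
top (205, 252) [0.4501 0.2408]
top (347, 243) [0.4563 0.1187]
top (207, 103) [0.5807 0.2422]
top (335, 103) [0.5792 0.1297]
side (157, 545) [0.4349 0.0747]
side (48, 418) [0.4207 0.2614]
side (368, 458) [0.6197 0.0812]
1.35
shim [140.9287 -24.       0.621   -0.1625]
shim [126.332   2.      0.599  -0.261]
shim [124.8618  -8.       0.51    -0.1397]
shim [109.5469   8.       0.488   -0.251 ]
```

```bash
cat >> h.py <<'E'
def plan(x,y,z,yaw,hand,step=50,stepa=9):
    "rows from the measured pose to TCP x,y,z (m), tool down, yaw deg"
    o=robot.get_obs();p=np.array(o["tool_pos"]);rp=o["ee_rot"];psi=rp[2]
    print("t",round(o["time"],2),"tcp",p.round(4),"rpy",np.degrees(rp).round(1),"F",np.round(o["wrist_force"],1),"w",round(o["width"],4))
    da=(np.radians(yaw)-psi+np.pi)%(2*np.pi)-np.pi
    d=(np.array([x,y,z])-p)*1000
    n=max(1,int(np.ceil(max(np.linalg.norm(d)/step,abs(np.degrees(da))/stepa))));rows=[]
    for i in range(n):
        q=d/n;c,s=np.cos(psi),np.sin(psi)
        rows.append("%d %d %d 0 0 %.0f %.2f"%(round(q@[c,s,0]),round(q@[s,-c,0]),round(-q[2]),-np.degrees(da/n),hand)); psi+=da/n
    print(n,"; ".join(rows))
E
python3 -c "
from h import *
plan(.48,.187,.24,183,.7)"
```

```text
t 1.35 tcp [0.1593 0.5264 0.2055] rpy [180.    0.  163.2] F [-0.6  0.3  0.2] w 0.0942
10 -41 -23 -3 0 0 -2 0.70; -40 -25 -3 0 0 -2 0.70; -39 -26 -3 0 0 -2 0.70; -38 -27 -3 0 0 -2 0.70; -37 -29 -3 0 0 -2 0.70; -36 -30 -3 0 0 -2 0.70; -35 -31 -3 0 0 -2 0.70; -34 -32 -3 0 0 -2 0.70; -33 -33 -3 0 0 -2 0.70; -31 -35 -3 0 0 -2 0.70
```

Call:
arm_command --commands "-41 -23 -3 0 0 -2 0.7; -40 -25 -3 0 0 -2 0.7; -39 -26 -3 0 0 -2 0.7; -38 -27 -3 0 0 -2 0.7; -37 -29 -3 0 0 -2 0.7; -36 -30 -3 0 0 -2 0.7; -35 -31 -3 0 0 -2 0.7; -34 -32 -3 0 0 -2 0.7; -33 -33 -3 0 0 -2 0.7; -31 -35 -3 0 0 -2 0.7; 0 0 0 0 0 0 0.7; 0 0 0 0 0 0 0.7"

```text
time: 2.85
tool_pos: [0.4935, 0.1793, 0.2365]
ee_rot: [3.139, 0.003, -3.072]
wrist_force: [0.1, 0.9, -0.0]
width: 0.0659
```

```bash
python3 -c "
from h import *
s=snapshot('wrist');cv2.imwrite('pics/w1.png',s['img']);print(s['origin'],s['rotation'])
for k,z in(('recess',0),('flap_pivot',.053),('cup_low',0)):
  for r in models.tip_of(k,s):
    c=np.array(r['centre'])*[512,384]; print(k,round(r['conf'],2),c.round(1),at_z(s,c,z).round(4))
plan(.51,-.1397,.08,172,.7)"
```

```text
[0.42223223 0.17442203 0.41564658] [ 2.89249462e+00 -2.65935707e-03  1.63887378e+00]
recess 0.96 [256.  189.9] [0.5253 0.19   0.    ]
flap_pivot 0.79 [259.  244.3] [0.5917 0.1981 0.053 ]
flap_pivot 0.19 [254.5 190.2] [0.5127 0.186  0.053 ]
cup_low 0.98 [252.7 187.2] [0.5214 0.1846 0.    ]
t 3.05 tcp [0.4931 0.18   0.2367] rpy [ 179.9    0.2 -175.9] F [ 1.   0.6 -0. ] w 0.0659
8 1 -40 20 0 0 2 0.70; 0 -40 20 0 0 2 0.70; -1 -40 20 0 0 2 0.70; -2 -40 20 0 0 2 0.70; -3 -40 20 0 0 2 0.70; -5 -40 20 0 0 2 0.70; -6 -40 20 0 0 2 0.70; -7 -39 20 0 0 2 0.70
```

View pics/w1.png

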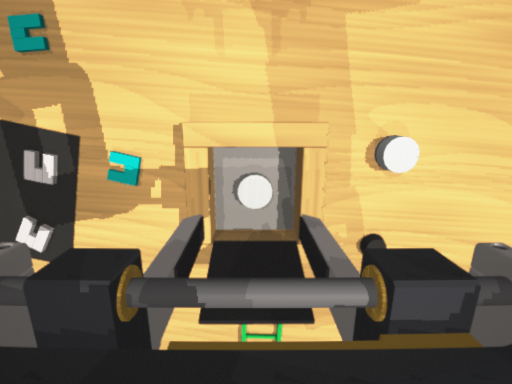

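```bash
python3 -c "
from h import *
s=snapshot('wrist')
hsv=cv2.cvtColor(s['img'],cv2.COLOR_BGR2HSV);m=np.zeros((384,512),np.uint8);m[165:220,225:290]=((hsv[...,1]<40)&(hsv[...,2]>190))[165:220,225:290]
N,L,st,c=cv2.connectedComponentsWithStats(m);i=1+np.argmax(st[1:,4]);print(st[i],at_z(s,c[i],.02))
for p in[(183,123.5),(328,123.5),(208,147),(301,147),(213,240),(297,240)]: print(p,at_z(s,p,.056))
"
```

```text
[238 175  34  34 914] [0.52293681 0.18754848 0.02      ]
(183, 123.5) [0.43103814 0.08978095 0.056     ]
(328, 123.5) [0.41809067 0.27335301 0.056     ]
(208, 147) [0.45846961 0.12242674 0.056     ]
(301, 147) [0.45004136 0.2424121  0.056     ]
(213, 240) [0.58795662 0.13355536 0.056     ]
(297, 240) [0.57978522 0.25170004 0.056     ]
```

Call:
arm_command --commands "1 -42 20 0 0 2 0.7; 0 -42 20 0 0 2 0.7; -1 -42 20 0 0 2 0.7; -2 -42 20 0 0 2 0.7; -3 -42 20 0 0 2 0.7; -5 -42 20 0 0 2 0.7; -6 -42 20 0 0 2 0.7; -7 -42 15 0 0 2 0.7; 0 0 0 0 0 0 0.7; 0 0 0 0 0 0 0.7"

```text
time: 4.35
tool_pos: [0.5012, -0.1571, 0.0785]
ee_rot: [3.134, 0.01, 2.941]
wrist_force: [0.8, 0.5, 0.5]
width: 0.0657
```

```bash
python3 -c "
from h import *
s=snapshot('wrist');cv2.imwrite('pics/w2.png',s['img'])
for r in models.tip_of('shim1',s):
    c=np.array(r['centre'])*[512,384]; print(round(r['conf'],2),c.round(1),at_z(s,c,.003).round(4))
plan(.51,-.1397,.03,172,.7)"
```

```text
0.93 [174.8 302.4] [ 0.5991 -0.2595  0.003 ]
0.75 [400.6 170. ] [ 0.5037 -0.0128  0.003 ]
0.68 [272.7 200. ] [ 0.5081 -0.1365  0.003 ]
0.63 [154.3 201.9] [ 0.487  -0.2483  0.003 ]
0.56 [266.3 304.6] [ 0.6217 -0.1643  0.003 ]
t 4.45 tcp [ 0.5014 -0.1568  0.0787] rpy [179.6   0.6 168.6] F [-0.   0.1  0.4] w 0.0661
2 -3 9 24 0 0 -2 0.70; -3 9 24 0 0 -2 0.70
```

View pics/w2.png

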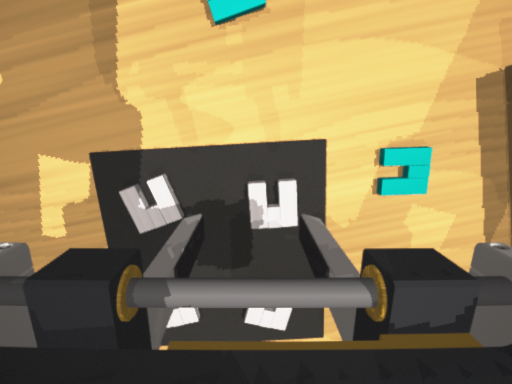

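```bash
python3 - <<'E'
t=open('h.py').read()
t=t.replace('''0 0 %.0f %.2f"%(round''','''%.1f %.1f %.0f %.2f"%(round''').replace('''round(-q[2]),-np''','''round(-q[2]),*(tl/n),-np''').replace('''    d=(np.array([x,y,z])''','''    tl=np.degrees((R.from_euler("xyz",rp).inv()*R.from_euler("xyz",[np.pi,0,psi])).as_rotvec())[:2]
    d=(np.array([x,y,z])''')
open('h.py','w').write(t)
E
python3 -c "
from h import *
plan(.509,-.138,.03,172,.7)"
```

```text
t 4.45 tcp [ 0.5014 -0.1568  0.0787] rpy [179.6   0.6 168.6] F [-0.   0.1  0.4] w 0.0661
2 -2 10 24 0.2 0.3 -2 0.70; -2 10 24 0.2 0.3 -2 0.70
```

Call:
arm_command --commands "-2 10 24 0.2 0.3 -2 0.7; -2 10 24 0.2 0.3 -2 0.7; 0 0 0 0 0 0 0.7"

```text
time: 4.82
tool_pos: [0.5117, -0.1342, 0.0331]
ee_rot: [-3.14, 0.005, 3.02]
wrist_force: [-0.1, 0.0, 0.4]
width: 0.0658
```

```bash
python3 -c "
from h import *
plan(.509,-.138,.006,172,.7)"
```

```text
t 4.83 tcp [ 0.5117 -0.1342  0.0331] rpy [-179.9    0.3  173. ] F [-0.1  0.   0.4] w 0.0658
1 2 -4 27 -0.1 0.3 1 0.70
```

Call:
arm_command --commands "2 -4 12 0 0.3 1 0.7; 0 0 10 0 0 0 0.7; 0 0 0 0 0 0 0.7; 0 0 0 0 0 0 0.7"

```text
time: 5.32
tool_pos: [0.5109, -0.1388, 0.0129]
ee_rot: [-3.139, 0.005, 3.001]
wrist_force: [0.1, 0.1, 0.1]
width: 0.066
```

```bash
python3 -c "
from h import *
plan(.509,-.138,.006,172,.7)"
```

```text
t 5.33 tcp [ 0.5109 -0.1388  0.0129] rpy [-179.8    0.3  171.9] F [0.1 0.1 0.1] w 0.066
1 2 1 7 -0.2 0.3 -0 0.70
```

Descend, close, lift, then go to the recess.

Call:
arm_command --commands "1 0 7 0 0.2 0 0.7; 0 0 0 0 0 0 0.7; 0 0 0 0 0 0 0.2; 0 0 0 0 0 0 0.2; 0 0 0 0 0 0 0.2; 0 0 0 0 0 0 0.2; 0 0 -30 0 0 0 0.2; 0 0 -50 0 0 0 0.2; 0 0 0 0 0 0 0.2"

```text
time: 6.45
tool_pos: [0.5095, -0.1386, 0.0872]
ee_rot: [-3.139, 0.0, 3.0]
wrist_force: [-0.3, 0.1, 0.1]
width: 0.0432
```

```bash
python3 -c "
from h import *
s=snapshot('wrist');cv2.imwrite('pics/w3.png',s['img'][150:384,60:460])
plan(.523,.1875,.08,184,.2)"
```

```text
t 6.5 tcp [ 0.5075 -0.1379  0.0842] rpy [-179.9   -0.3  171.9] F [-0.1 -0.4 -1.2] w 0.0437
7 4 46 1 -0.0 -0.0 -2 0.20; 3 46 1 -0.0 -0.0 -2 0.20; 2 47 1 -0.0 -0.0 -2 0.20; 0 47 1 -0.0 -0.0 -2 0.20; -1 47 1 -0.0 -0.0 -2 0.20; -3 46 1 -0.0 -0.0 -2 0.20; -4 46 1 -0.0 -0.0 -2 0.20
```

View pics/w3.png

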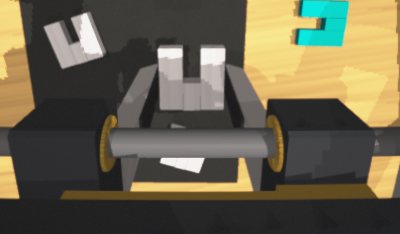

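Call:
arm_command --commands "4 46 -2 0 0 -2 0.2; 3 46 -2 0 0 -2 0.2; 2 47 -2 0 0 -2 0.2; 0 47 -2 0 0 -2 0.2; -1 47 0 0 0 -2 0.2; -3 46 0 0 0 -2 0.2; -4 46 0 0 0 -2 0.2; 0 0 0 0 0 0 0.2; 0 0 0 0 0 0 0.2"

```text
time: 7.62
tool_pos: [0.5073, 0.1953, 0.0734]
ee_rot: [3.141, -0.036, -3.034]
wrist_force: [-0.3, -0.3, 0.5]
width: 0.0436
```

```bash
python3 -c "
from h import *
s=snapshot('wrist');o=robot.get_obs();p=o['tool_pos']
hsv=cv2.cvtColor(s['img'],cv2.COLOR_BGR2HSV);print(at_z(s,(251,227),p[2]+.007),p)
for r in models.tip_of('shim1',s):
    c=np.array(r['centre'])*[512,384]; print(round(r['conf'],2),c.round(1),at_z(s,c,p[2]-.003).round(4))
plan(.523,.1875,.04,184,.2)"
```

```text
[0.50466051 0.19535575 0.08037103] [0.50725028 0.19517313 0.07337103]
0.79 [253.8 223.3] [0.5053 0.1974 0.0704]
0.65 [ 33.9 178.7] [0.4897 0.0436 0.0704]
t 7.72 tcp [0.5076 0.1948 0.0738] rpy [ 180.    -2.  -173.9] F [-0.1  0.  -0.1] w 0.0437
1 -15 -9 34 0.0 -2.0 2 0.20
```

Call:
arm_command --commands "-17 -9 0 0 -2 2 0.2; 0 0 0 0 0 0 0.2; 0 0 0 0 0 0 0.2"

```text
time: 8.1
tool_pos: [0.5274, 0.1842, 0.0733]
ee_rot: [-3.141, 0.003, -3.077]
wrist_force: [0.7, 0.0, -0.3]
width: 0.0437
```

```bash
python3 -c "
from h import *
plan(.524,.1875,.04,184,.2)"
```

```text
t 8.1 tcp [0.5274 0.1842 0.0733] rpy [-180.     0.2 -176.3] F [ 0.7  0.  -0.3] w 0.0437
1 3 4 33 -0.0 0.2 -0 0.20
```

Call:
arm_command --commands "2 3 15 0 0 0 0.2; 0 0 15 0 0 0 0.2; 0 0 10 0 0 0 0.2; 0 0 0 0 0 0 0.2"

```text
time: 8.6
tool_pos: [0.524, 0.1869, 0.0293]
ee_rot: [-3.141, 0.0, -3.077]
wrist_force: [0.7, 0.1, 0.4]
width: 0.0435
```

```bash
python3 -c "
from h import *
plan(.524,.1875,.023,184,.2)"
```

```text
t 8.6 tcp [0.524  0.1869 0.0293] rpy [-180.     0.  -176.3] F [0.7 0.1 0.4] w 0.0435
1 0 1 6 -0.0 0.0 -0 0.20
```

Call:
arm_command --commands "0 0 3 0 0 0 0.2; 0 0 3 0 0 0 0.2; 0 0 0 0 0 0 0.2; 0 0 0 0 0 0 0.2"

```text
time: 9.1
tool_pos: [0.5249, 0.1873, 0.0239]
ee_rot: [-3.141, 0.002, -3.077]
wrist_force: [-0.6, -0.1, -0.8]
width: 0.0436
```

Call:
arm_command --commands "0 0 0 0 0 0 0.58; 0 0 0 0 0 0 0.58; 0 0 0 0 0 0 0.58"

```text
time: 9.48
tool_pos: [0.5255, 0.1874, 0.0247]
ee_rot: [-3.141, 0.004, -3.077]
wrist_force: [-0.1, -0.4, -0.4]
width: 0.0544
```

Call:
arm_command --commands "0 0 -25 0 0 0 0.6; 0 0 -50 0 0 0 0.7; 0 0 -40 0 0 0 0.7; 0 0 0 0 0 0 0.7"

```text
time: 9.98
tool_pos: [0.5244, 0.1872, 0.1418]
ee_rot: [-3.141, 0.001, -3.077]
wrist_force: [-0.8, -0.6, 0.0]
width: 0.0655
```

```bash
cat >> h.py <<'E'
def shimtop(s,box,z):
    x0,y0,x1,y1=box;hsv=cv2.cvtColor(s["img"],cv2.COLOR_BGR2HSV);m=np.zeros((384,512),np.uint8)
    m[y0:y1,x0:x1]=((hsv[...,1]<70)&(hsv[...,2]>120))[y0:y1,x0:x1]
    n,L,st,c=cv2.connectedComponentsWithStats(m);i=1+np.argmax(st[1:,4]);ys,xs=np.where(L==i)
    W=np.array([at_z(s,(x,y),z)[:2]*1000 for x,y in zip(xs,ys)],np.float32);print(st[i],cv2.minAreaRect(W))
E
python3 -c "
from h import *
s=snapshot('wrist');cv2.imwrite('pics/w4.png',s['img'])
for r in models.tip_of('shim1',s):
    c=np.array(r['centre'])*[512,384]; print(round(r['conf'],2),c.round(1),at_z(s,c,.02).round(4))
plan(.621,-.163,.08,156,.7)"
```

```text
0.96 [253.8 185.3] [0.5225 0.1904 0.02  ]
0.72 [255.5 251.9] [0.6036 0.1978 0.02  ]
0.59 [ 84.1 155.7] [0.5009 0.0021 0.02  ]
t 10.07 tcp [0.522  0.1866 0.1374] rpy [-179.9   -0.4 -176.3] F [-0.2  0.3 -0. ] w 0.0654
8 -10 -44 7 -0.0 -0.0 3 0.70; -12 -44 7 -0.0 -0.0 3 0.70; -15 -43 7 -0.0 -0.0 3 0.70; -17 -42 7 -0.0 -0.0 3 0.70; -20 -41 7 -0.0 -0.0 3 0.70; -22 -40 7 -0.0 -0.0 3 0.70; -25 -38 7 -0.0 -0.0 3 0.70; -27 -37 7 -0.0 -0.0 3 0.70
```

View pics/w4.png

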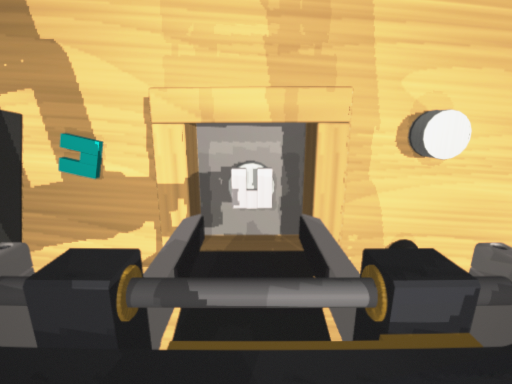

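Call:
arm_command --commands "-8 -46 4 0 0 3 0.7; -12 -46 4 0 0 3 0.7; -15 -44 7 0 0 3 0.7; -17 -42 7 0 0 3 0.7; -20 -41 7 0 0 3 0.7; -22 -40 7 0 0 3 0.7; -25 -38 7 0 0 3 0.7; -20 -30 7 0 0 3 0.7; 0 0 0 0 0 0 0.7; 0 0 0 0 0 0 0.7"

```text
time: 11.32
tool_pos: [0.6097, -0.1642, 0.0553]
ee_rot: [-3.131, -0.05, 2.776]
wrist_force: [-0.1, -0.2, 0.2]
width: 0.0656
```

```bash
python3 -c "
from h import *
plan(.621,-.163,.04,156,.7)"
```

```text
t 11.32 tcp [ 0.6097 -0.1642  0.0553] rpy [-179.4   -2.9  159.1] F [-0.1 -0.2  0.2] w 0.0656
1 -10 5 15 -0.6 -2.9 3 0.70
```

Call:
arm_command --commands "-10 5 12 -0.6 -2.9 3 0.7; 0 0 0 0 0 0 0.7; 0 0 0 0 0 0 0.7"

```text
time: 11.7
tool_pos: [0.6191, -0.1591, 0.0417]
ee_rot: [-3.141, -0.001, 2.729]
wrist_force: [0.0, 0.1, 0.4]
width: 0.066
```

```bash
python3 -c "
from h import *
s=snapshot('wrist')
for r in models.tip_of('shim1',s):
    c=np.array(r['centre'])*[512,384]; print(round(r['conf'],2),c.round(1),at_z(s,c,.003).round(4))
plan(.621,-.163,.012,156,.7)"
```

```text
0.88 [132.6 232.6] [ 0.5969 -0.2593  0.003 ]
0.83 [248.  212.2] [ 0.6197 -0.162   0.003 ]
0.6 [ 72.5 105.6] [ 0.4875 -0.2504  0.003 ]
t 11.8 tcp [ 0.6193 -0.1593  0.0417] rpy [-1.799e+02 -1.000e-01  1.563e+02] F [ 0.7 -0.2  0.9] w 0.0655
1 -3 -3 30 -0.1 -0.1 0 0.70
```

Call:
arm_command --commands "-2 -3 14 0 0 0 0.7; 0 0 11 0 0 0 0.7; 0 0 0 0 0 0 0.7; 0 0 0 0 0 0 0.7"

```text
time: 12.3
tool_pos: [0.6199, -0.1633, 0.015]
ee_rot: [-3.14, -0.001, 2.729]
wrist_force: [-0.2, -0.5, -0.2]
width: 0.0655
```

```bash
python3 -c "
from h import *
plan(.621,-.163,.006,156,.7)"
```

```text
t 12.3 tcp [ 0.6199 -0.1633  0.015 ] rpy [-1.799e+02 -1.000e-01  1.563e+02] F [-0.2 -0.5 -0.2] w 0.0655
1 -1 1 9 -0.1 -0.1 0 0.70
```

Call:
arm_command --commands "-1 0 9 0 0 0 0.7; 0 0 0 0 0 0 0.7; 0 0 0 0 0 0 0.2; 0 0 0 0 0 0 0.2; 0 0 0 0 0 0 0.2; 0 0 0 0 0 0 0.2; 0 0 -30 0 0 0 0.2; 0 0 -50 0 0 0 0.2; 0 0 -20 0 0 0 0.2; 0 0 0 0 0 0 0.2"

```text
time: 13.55
tool_pos: [0.6206, -0.1635, 0.1075]
ee_rot: [-3.14, -0.003, 2.729]
wrist_force: [0.7, 0.1, -0.6]
width: 0.0435
```

```bash
python3 -c "
from h import *
s=snapshot('wrist');p=robot.get_obs()['tool_pos']
for r in models.tip_of('shim1',s):
    c=np.array(r['centre'])*[512,384]; print(round(r['conf'],2),c.round(1),at_z(s,c,p[2]-.003).round(4))
plan(.51,.10,.10,176,.2);plan(.51,.18,.10,184,.2)"
```

```text
0.95 [163.9 208. ] [ 0.5844 -0.2139  0.1034]
0.95 [ 46.7 251.5] [ 0.5791 -0.3096  0.1034]
0.87 [251.1 225.8] [ 0.6208 -0.1635  0.1034]
0.86 [117.6 105.2] [ 0.5114 -0.2088  0.1034]
0.72 [348.7  16.3] [ 0.5225 -0.0564  0.1034]
t 13.65 tcp [ 0.6194 -0.1631  0.105 ] rpy [-179.9   -0.4  156.3] F [ 0.6  0.1 -0.7] w 0.0439
6 34 33 1 -0.0 -0.1 -3 0.20; 32 35 1 -0.0 -0.1 -3 0.20; 30 37 1 -0.0 -0.1 -3 0.20; 28 38 1 -0.0 -0.1 -3 0.20; 26 40 1 -0.0 -0.1 -3 0.20; 24 41 1 -0.0 -0.1 -3 0.20
t 13.65 tcp [ 0.6194 -0.1631  0.105 ] rpy [-179.9   -0.4  156.3] F [ 0.6  0.1 -0.7] w 0.0439
8 30 34 1 -0.0 -0.1 -3 0.20; 28 36 1 -0.0 -0.1 -3 0.20; 25 37 1 -0.0 -0.1 -3 0.20; 23 39 1 -0.0 -0.1 -3 0.20; 21 40 1 -0.0 -0.1 -3 0.20; 18 41 1 -0.0 -0.1 -3 0.20; 16 42 1 -0.0 -0.1 -3 0.20; 13 43 1 -0.0 -0.1 -3 0.20
```

Call:
arm_command --commands "36 33 -1 0 0 -3 0.2; 34 35 -1 0 0 -3 0.2; 30 37 -1 0 0 -3 0.2; 28 38 -1 0 0 -3 0.2; 26 40 -1 0 0 -3 0.2; 22 41 -1 0 0 -3 0.2; 0 40 -1 0 0 -3 0.2; 0 30 0 0 0 -3 0.2; 0 0 0 0 0 0 0.2; 0 0 0 0 0 0 0.2"

```text
time: 14.9
tool_pos: [0.5019, 0.1807, 0.0937]
ee_rot: [3.14, -0.04, -3.124]
wrist_force: [-0.1, 0.1, 0.6]
width: 0.0436
```

```bash
python3 -c "
from h import *
plan(.524,.1875,.07,184,.2)"
```

```text
t 14.9 tcp [0.5019 0.1807 0.0937] rpy [ 179.9   -2.3 -179. ] F [-0.1  0.1  0.6] w 0.0436
1 -22 6 24 0.1 -2.3 -3 0.20
```

Call:
arm_command --commands "-20 5 10 0 -2.3 -3 0.2; 0 0 10 0 0 0 0.2; 0 0 0 0 0 0 0.2; 0 0 0 0 0 0 0.2"

```text
time: 15.4
tool_pos: [0.5204, 0.1819, 0.0705]
ee_rot: [3.141, -0.004, -3.078]
wrist_force: [-0.2, -0.1, -0.5]
width: 0.0434
```

```bash
python3 -c "
from h import *
plan(.524,.1875,.04,184,.2)"
```

```text
t 15.4 tcp [0.5204 0.1819 0.0705] rpy [ 180.    -0.2 -176.4] F [-0.2 -0.1 -0.5] w 0.0434
1 -4 5 31 0.0 -0.2 -0 0.20
```

Call:
arm_command --commands "-3 5 12 0 0 0 0.2; 0 0 12 0 0 0 0.2; 0 0 4 0 0 0 0.2; 0 0 0 0 0 0 0.2; 0 0 0 0 0 0 0.2"

```text
time: 16.02
tool_pos: [0.5229, 0.1873, 0.0407]
ee_rot: [3.141, -0.004, -3.079]
wrist_force: [0.4, -0.2, -0.5]
width: 0.0436
```

```bash
python3 -c "
from h import *
plan(.524,.1875,.034,184,.2)"
```

```text
t 16.02 tcp [0.5229 0.1873 0.0407] rpy [ 180.    -0.2 -176.4] F [ 0.4 -0.2 -0.5] w 0.0436
1 -1 0 7 0.0 -0.2 -0 0.20
```

Call:
arm_command --commands "0 0 3 0 0 0 0.2; 0 0 3 0 0 0 0.2; 0 0 1 0 0 0 0.2; 0 0 0 0 0 0 0.2; 0 0 0 0 0 0 0.2"

```text
time: 16.65
tool_pos: [0.5235, 0.1874, 0.0341]
ee_rot: [3.141, -0.002, -3.079]
wrist_force: [0.3, 0.7, -0.5]
width: 0.0436
```

Call:
arm_command --commands "0 0 0 0 0 0 0.58; 0 0 0 0 0 0 0.58; 0 0 0 0 0 0 0.58; 0 0 -25 0 0 0 0.6; 0 0 -50 0 0 0 0.7; 0 0 -25 0 0 0 0.7; 0 0 0 0 0 0 0.7"

```text
time: 17.52
tool_pos: [0.5234, 0.1872, 0.1364]
ee_rot: [3.141, -0.004, -3.079]
wrist_force: [0.8, 0.4, -0.0]
width: 0.0655
```

```bash
python3 -c "
from h import *
s=snapshot('wrist');cv2.imwrite('pics/w5.png',cv2.resize(s['img'][100:260,130:380],None,fx=2,fy=2))
for r in models.tip_of('shim1',s):
    c=np.array(r['centre'])*[512,384]; print(round(r['conf'],2),c.round(1),at_z(s,c,.03).round(4))
plan(.488,-.250,.08,188,.7)"
```

```text
0.81 [250.2 189.5] [0.5223 0.1867 0.03  ]
0.56 [ 80.9 160.8] [0.5022 0.0077 0.03  ]
t 17.62 tcp [0.5219 0.1869 0.1336] rpy [-180.    -0.5 -176.4] F [ 0.4  0.8 -0.7] w 0.0656
9 7 -48 6 -0.0 -0.1 -0 0.70; 7 -48 6 -0.0 -0.1 -0 0.70; 8 -48 6 -0.0 -0.1 -0 0.70; 8 -48 6 -0.0 -0.1 -0 0.70; 8 -48 6 -0.0 -0.1 -0 0.70; 9 -48 6 -0.0 -0.1 -0 0.70; 9 -48 6 -0.0 -0.1 -0 0.70; 10 -48 6 -0.0 -0.1 -0 0.70; 10 -48 6 -0.0 -0.1 -0 0.70
```

View pics/w5.png

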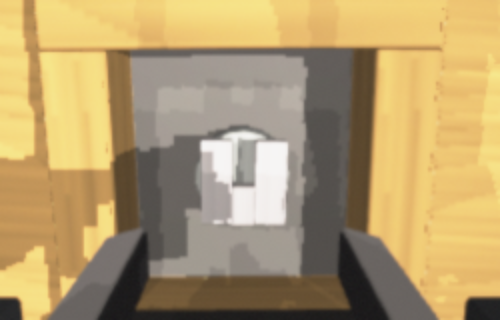

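Call:
arm_command --commands "7 -48 4 0 0 0 0.7; 7 -48 4 0 0 0 0.7; 8 -48 4 0 0 0 0.7; 8 -48 4 0 0 0 0.7; 8 -48 4 0 0 -1 0.7; 9 -48 5 0 0 -1 0.7; 9 -48 5 0 0 -1 0.7; 10 -45 5 0 0 -1 0.7; 10 -35 5 0 0 0 0.7; 0 0 0 0 0 0 0.7; 0 0 0 0 0 0 0.7"

```text
time: 19.0
tool_pos: [0.4658, -0.2419, 0.0687]
ee_rot: [3.124, -0.042, -3.004]
wrist_force: [0.8, -0.4, 0.8]
width: 0.0658
```

```bash
python3 -c "
from h import *
plan(.488,-.250,.045,188,.7)"
```

```text
t 19.0 tcp [ 0.4658 -0.2419  0.0687] rpy [ 179.    -2.4 -172.1] F [ 0.8 -0.4  0.8] w 0.0658
1 -21 -11 24 1.0 -2.4 -0 0.70
```

Call:
arm_command --commands "-20 -10 10 1 -2.4 0 0.7; 0 0 10 0 0 0 0.7; 0 0 0 0 0 0 0.7; 0 0 0 0 0 0 0.7"

```text
time: 19.5
tool_pos: [0.4861, -0.2442, 0.0457]
ee_rot: [3.138, -0.002, -2.999]
wrist_force: [-1.2, 0.7, -0.4]
width: 0.0658
```

```bash
python3 -c "
from h import *
s=snapshot('wrist')
for r in models.tip_of('shim1',s):
    c=np.array(r['centre'])*[512,384]; print(round(r['conf'],2),c.round(1),at_z(s,c,.003).round(4))
plan(.488,-.250,.012,188,.7)"
```

```text
0.88 [243.5 210.2] [ 0.4885 -0.2497  0.003 ]
0.86 [423.6  20.8] [ 0.3261 -0.1387  0.003 ]
0.55 [217.1 318.3] [ 0.5979 -0.2601  0.003 ]
t 19.6 tcp [ 0.4862 -0.2445  0.0459] rpy [ 1.798e+02 -1.000e-01 -1.718e+02] F [0.7 0.3 0.1] w 0.0653
1 -1 -6 34 0.2 -0.1 0 0.70
```

Call:
arm_command --commands "-1 -5 14 0 0 0 0.7; 0 0 14 0 0 0 0.7; 0 0 0 0 0 0 0.7; 0 0 0 0 0 0 0.7"

```text
time: 20.1
tool_pos: [0.4877, -0.2496, 0.0157]
ee_rot: [3.138, -0.002, -3.0]
wrist_force: [0.7, -0.9, 0.6]
width: 0.066
```

```bash
python3 -c "
from h import *
plan(.488,-.250,.006,188,.7)"
```

```text
t 20.1 tcp [ 0.4877 -0.2496  0.0157] rpy [ 1.798e+02 -1.000e-01 -1.719e+02] F [ 0.7 -0.9  0.6] w 0.066
1 0 0 10 0.2 -0.1 0 0.70
```

Call:
arm_command --commands "0 0 9 0.2 0 0 0.7; 0 0 0 0 0 0 0.7; 0 0 0 0 0 0 0.2; 0 0 0 0 0 0 0.2; 0 0 0 0 0 0 0.2; 0 0 0 0 0 0 0.2; 0 0 -30 0 0 0 0.2; 0 0 -50 0 0 0 0.2; 0 0 -25 0 0 0 0.2; 0 0 0 0 0 0 0.2"

```text
time: 21.35
tool_pos: [0.4875, -0.2492, 0.1136]
ee_rot: [3.141, -0.003, -3.0]
wrist_force: [-0.7, 0.1, -0.6]
width: 0.0433
```

```bash
python3 -c "
from h import *
s=snapshot('wrist');p=robot.get_obs()['tool_pos']
for r in models.tip_of('shim1',s):
    c=np.array(r['centre'])*[512,384]; print(round(r['conf'],2),c.round(1),at_z(s,c,p[2]-.003).round(4))
plan(.515,.18,.105,184,.2)"
```

```text
0.9 [454.  229.2] [ 0.4706 -0.1034  0.1092]
0.77 [249.3 224.2] [ 0.4871 -0.2502  0.1092]
0.68 [387.3  44.4] [ 0.3595 -0.1825  0.1092]
0.58 [101.1 257. ] [ 0.5279 -0.3546  0.1092]
t 21.45 tcp [ 0.486  -0.2483  0.1107] rpy [ 179.8   -0.4 -171.9] F [-0.3  0.3 -0.6] w 0.0439
9 -10 47 1 0.0 -0.0 0 0.20; -10 47 1 0.0 -0.0 0 0.20; -9 47 1 0.0 -0.0 0 0.20; -9 47 1 0.0 -0.0 0 0.20; -8 47 1 0.0 -0.0 0 0.20; -8 47 1 0.0 -0.0 0 0.20; -8 47 1 0.0 -0.0 0 0.20; -7 47 1 0.0 -0.0 0 0.20; -7 47 1 0.0 -0.0 0 0.20
```

Call:
arm_command --commands "-10 47 -1 0 0 0 0.2; -10 47 -1 0 0 0 0.2; -9 47 -1 0 0 0 0.2; -9 47 -1 0 0 1 0.2; -8 47 -1 0 0 1 0.2; -8 47 -1 0 0 1 0.2; -8 47 -1 0 0 1 0.2; -7 45 0 0 0 0 0.2; -7 35 0 0 0 0 0.2; 0 0 0 0 0 0 0.2; 0 0 0 0 0 0 0.2"

```text
time: 22.82
tool_pos: [0.5028, 0.1787, 0.0942]
ee_rot: [3.134, -0.047, -3.075]
wrist_force: [0.6, 0.4, -1.1]
width: 0.0432
```

```bash
python3 -c "
from h import *
plan(.524,.1875,.075,184,.2)"
```

```text
t 22.82 tcp [0.5028 0.1787 0.0942] rpy [ 179.6   -2.7 -176.2] F [ 0.6  0.4 -1.1] w 0.0432
1 -22 7 19 0.4 -2.7 -0 0.20
```

Call:
arm_command --commands "-20 7 7 0.4 -2.7 0 0.2; 0 0 7 0 0 0 0.2; 0 0 0 0 0 0 0.2; 0 0 0 0 0 0 0.2"

```text
time: 23.32
tool_pos: [0.5204, 0.1824, 0.0767]
ee_rot: [-3.14, -0.005, -3.08]
wrist_force: [0.5, -0.2, -0.8]
width: 0.0433
```

```bash
python3 -c "
from h import *
plan(.524,.1875,.05,184,.2)"
```

```text
t 23.32 tcp [0.5204 0.1824 0.0767] rpy [-179.9   -0.3 -176.5] F [ 0.5 -0.2 -0.8] w 0.0433
1 -4 5 27 -0.1 -0.3 -0 0.20
```

Call:
arm_command --commands "-3 5 12 0 0 0 0.2; 0 0 11 0 0 0 0.2; 0 0 0 0 0 0 0.2; 0 0 0 0 0 0 0.2"

```text
time: 23.82
tool_pos: [0.5229, 0.1874, 0.052]
ee_rot: [-3.14, -0.006, -3.081]
wrist_force: [0.3, 0.2, -1.6]
width: 0.0434
```

```bash
python3 -c "
from h import *
plan(.524,.1875,.044,184,.2)"
```

```text
t 23.82 tcp [0.5229 0.1874 0.052 ] rpy [-179.9   -0.3 -176.5] F [ 0.3  0.2 -1.6] w 0.0434
1 -1 0 8 -0.1 -0.3 -1 0.20
```

Call:
arm_command --commands "0 0 4 0 0 0 0.2; 0 0 3 0 0 0 0.2; 0 0 1 0 0 0 0.2; 0 0 0 0 0 0 0.2; 0 0 0 0 0 0 0.2"

```text
time: 24.45
tool_pos: [0.5233, 0.1876, 0.0442]
ee_rot: [-3.14, -0.004, -3.081]
wrist_force: [-0.0, -0.8, -0.5]
width: 0.0436
```

Call:
arm_command --commands "0 0 0 0 0 0 0.58; 0 0 0 0 0 0 0.58; 0 0 0 0 0 0 0.58; 0 0 -25 0 0 0 0.6; 0 0 -50 0 0 0 0.6; 0 0 -25 0 0 0 0.5; 0 0 0 0 0 0 0.4"

```text
time: 25.32
tool_pos: [0.5235, 0.1877, 0.1465]
ee_rot: [-3.14, -0.005, -3.081]
wrist_force: [0.2, 0.2, -0.1]
width: 0.0405
```

```bash
python3 -c "
from h import *
s=snapshot('wrist');b=snapshot('side');t=snapshot('top');cr=cv2.resize(b['img'][85:215,150:300],(600,520),interpolation=cv2.INTER_CUBIC)
cv2.imwrite('pics/w6.png',np.hstack([cv2.resize(s['img'][100:260,170:340],(340,320)),cv2.resize(cr,(400,346))[:320]]))
for r in models.tip_of('shim1',s):
    c=np.array(r['centre'])*[512,384]; print(round(r['conf'],2),c.round(1),at_z(s,c,.04).round(4))
P=[]
for q in('flap_bar',):
  for n,im in(('t',t),('s',b)):
    rr=models.tip_of(q,im)
    for r in rr: print(n,r['conf'],np.array(r['centre'])*[512,384])
    if rr: P.append(ray(im,np.array(rr[0]['centre'])*[512,384]))
if len(P)==2:
  (o1,d1),(o2,d2)=P;u=np.linalg.lstsq(np.c_[d1,-d2],o2-o1,rcond=None)[0];print(o1+d1*u[0],o2+d2*u[1])
plan(.52,.187,.24,184,0)"
```

```text
0.89 [251.6 190.3] [0.523  0.1883 0.04  ]
0.69 [ 84.7 156.8] [0.4974 0.0119 0.04  ]
0.53 [251.1 189. ] [0.5216 0.1877 0.04  ]
0.36 [ 50.5 342.7] [ 0.7365 -0.0541  0.04  ]
t 0.78 [179.712  166.8864]
s 0.9 [252.3136 120.9984]
[0.62636584 0.19154038 0.15448732] [0.62693015 0.19130493 0.15459888]
t 25.62 tcp [0.5212 0.1871 0.1422] rpy [-179.8   -0.8 -176.5] F [-0.4 -0.  -0.2] w 0.0371
2 1 0 -49 -0.1 -0.4 -0 0.00; 1 0 -49 -0.1 -0.4 -0 0.00
```

View pics/w6.png

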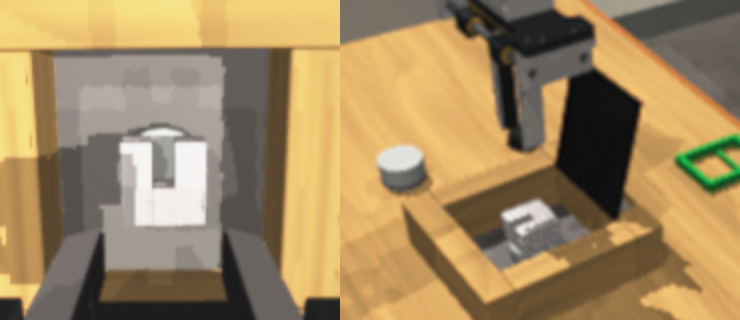

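Call:
arm_command --commands "0 0 -49 0 0 0 0; 0 0 -50 0 0 0 0; -10 0 -10 0 0 0 0; -40 0 -1 0 0 0 0; -40 0 -1 0 0 0 0; -40 0 -1 0 0 0 0; -30 0 0 0 0 0 0; 0 0 0 0 0 0 0; 0 0 0 0 0 0 0"

```text
time: 26.75
tool_pos: [0.6831, 0.1971, 0.2409]
ee_rot: [-3.135, -0.034, -3.08]
wrist_force: [0.5, 0.2, 0.3]
width: 0.0003
```

```bash
python3 -c "
from h import *
plan(.675,.198,.14,184,0)"
```

```text
t 26.75 tcp [0.6831 0.1971 0.2409] rpy [-179.6   -1.9 -176.5] F [0.5 0.2 0.3] w 0.0003
3 3 0 34 -0.1 -0.6 -0 0.00; 3 0 34 -0.1 -0.6 -0 0.00; 3 0 34 -0.1 -0.6 -0 0.00
```

Call:
arm_command --commands "2 0 30 0 -1 0 0; 2 0 34 0 -1 0 0; 2 0 34 0 0 0 0; 0 0 0 0 0 0 0; 0 0 0 0 0 0 0"

```text
time: 27.38
tool_pos: [0.6711, 0.1968, 0.1464]
ee_rot: [-3.136, 0.007, -3.078]
wrist_force: [-0.4, 0.3, -0.0]
width: 0.0004
```

```bash
python3 -c "
from h import *
plan(.645,.196,.135,184,0)
pv=np.array([.5888,.192,.053]);ex=np.array([np.cos(np.radians(4)),np.sin(np.radians(4)),0])
for f in np.degrees(1)*0+np.array([1.73,1.5,1.3,1.1,.9,.7,.5,.3,.15,0]):
  print(f,(pv+ex*(-.11*np.cos(f)+.021*np.sin(f))+[0,0,.11*np.sin(f)+.021*np.cos(f)]).round(4))"
```

```text
t 27.38 tcp [0.6711 0.1968 0.1464] rpy [-179.7    0.4 -176.4] F [-0.4  0.3 -0. ] w 0.0004
1 26 1 11 -0.3 0.4 -0 0.00
1.73 [0.6269 0.1947 0.1583]
1.5 [0.6019 0.1929 0.1642]
1.3 [0.5796 0.1914 0.1646]
1.1 [0.5577 0.1898 0.1606]
0.9 [0.537  0.1884 0.1522]
0.7 [0.5184 0.1871 0.1399]
0.5 [0.5025 0.186  0.1242]
0.3 [0.4902 0.1851 0.1056]
0.15 [0.4834 0.1846 0.0902]
0.0 [0.4791 0.1843 0.074 ]
```

Call:
arm_command --commands "15 0 0 0 0 0 0; 15 0 0 0 0 0 0; 15 0 0 0 0 0 0; 15 0 0 0 0 0 0; 15 0 0 0 0 0 0; 0 0 0 0 0 0 0"

```text
time: 28.12
tool_pos: [0.6023, 0.1933, 0.1635]
ee_rot: [-3.14, 0.039, -3.078]
wrist_force: [-0.1, 0.4, -0.0]
width: 0.0004
```

```bash
python3 -c "
from h import *
plan(.54,.188,.148,184,0,step=15)
for n in('top','side'):
  s=snapshot(n)
  for r in models.tip_of('flap_bar',s): print(n,r['conf'],np.array(r['centre'])*[512,384],at_z(s,np.array(r['centre'])*[512,384],.162))"
```

```text
t 28.12 tcp [0.6023 0.1933 0.1635] rpy [-179.9    2.2 -176.4] F [-0.1  0.4 -0. ] w 0.0004
5 12 0 3 -0.0 0.4 -0 0.00; 12 0 3 -0.0 0.4 -0 0.00; 12 0 3 -0.0 0.4 -0 0.00; 12 0 3 -0.0 0.4 -0 0.00; 12 0 3 -0.0 0.4 -0 0.00
top 0.47 [178.0224 181.7088] [0.5841027  0.19386893 0.162     ]
side 0.85 [239.4112 119.6928] [0.59534819 0.20332453 0.162     ]
```

Call:
arm_command --commands "-5 0 9 0 1.1 0 0; 0 0 9 0 1.1 0 0; 0 0 0 0 0 0 0; 13 0 2 0 0.3 0 0; 13 0 2 0 0.3 0 0; 13 0 2 0 0.3 0 0; 0 0 0 0 0 0 0"

```text
time: 29.2
tool_pos: [0.5669, 0.1905, 0.1346]
ee_rot: [-3.139, -0.024, -3.079]
wrist_force: [0.5, -0.0, -0.5]
width: 0.0005
```

```bash
python3 -c "
from h import *
plan(.54,.188,.148,184,0,step=15)
P=[]
for n in('top','side'):
  s=snapshot(n)
  for r in models.tip_of('flap_bar',s)[:1]: P.append(ray(s,np.array(r['centre'])*[512,384])); print(n,r['conf'])
if len(P)==2:
  (o1,d1),(o2,d2)=P;u=np.linalg.lstsq(np.c_[d1,-d2],o2-o1,rcond=None)[0];print(o1+d1*u[0],o2+d2*u[1])
"
```

```text
t 29.2 tcp [0.5669 0.1905 0.1346] rpy [-179.9   -1.4 -176.4] F [ 0.5 -0.  -0.5] w 0.0005
3 9 0 -4 -0.0 -0.5 -0 0.00; 9 0 -4 -0.0 -0.5 -0 0.00; 9 0 -4 -0.0 -0.5 -0 0.00
top 0.67
side 0.75
[0.55363202 0.19332684 0.15460774] [0.54955261 0.19474541 0.15404779]
```

Call:
arm_command --commands "12 0 0 0 -0.7 0 0; 12 0 1 0 0 0 0; 12 0 2 0 0 0 0; 12 0 3 0 0 0 0; 0 0 0 0 0 0 0; 0 0 0 0 0 0 0"

```text
time: 30.15
tool_pos: [0.5197, 0.1873, 0.1287]
ee_rot: [-3.139, -0.009, -3.08]
wrist_force: [0.2, -0.1, 0.9]
width: 0.0004
```

```bash
python3 -c "
from h import *
plan(.54,.188,.148,184,0,step=15)
P=[]
for n in('top','side'):
  s=snapshot(n)
  for r in models.tip_of('flap_bar',s)[:1]: P.append(ray(s,np.array(r['centre'])*[512,384])); print(n,r['conf'])
cv2.imwrite('pics/s7.png',cv2.resize(s['img'][85:215,150:300],(600,520),interpolation=cv2.INTER_CUBIC))
if len(P)==2:
  (o1,d1),(o2,d2)=P;u=np.linalg.lstsq(np.c_[d1,-d2],o2-o1,rcond=None)[0];print(o1+d1*u[0],o2+d2*u[1])
"
```

```text
t 30.15 tcp [0.5197 0.1873 0.1287] rpy [-179.9   -0.5 -176.5] F [ 0.2 -0.1  0.9] w 0.0004
2 -10 0 -10 -0.1 -0.2 -0 0.00; -10 0 -10 -0.1 -0.2 -0 0.00
top 0.78
side 0.8
[0.50355531 0.18680916 0.13226269] [0.50723307 0.18563226 0.1326033 ]
```

View pics/s7.png

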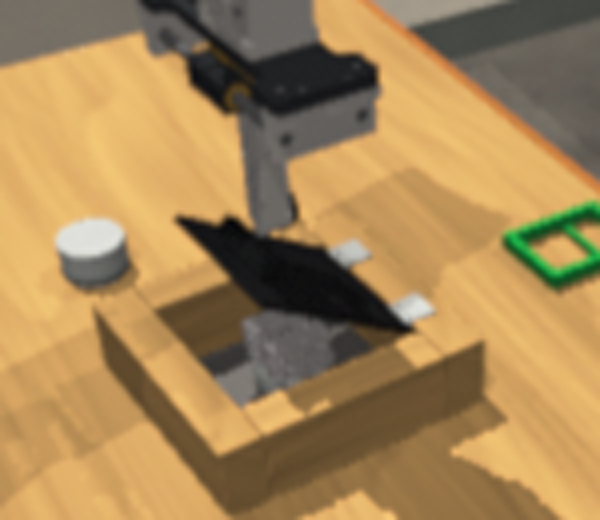

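Call:
arm_command --commands "-3 0 -15 0 0 0 0; 0 0 -15 0 0 0 0; 12 0 0 0 0 0 0; 12 0 0 0 0 0 0; 0 0 0 0 0 0 0; 0 0 0 0 0 0 0"

```text
time: 31.1
tool_pos: [0.4981, 0.1861, 0.1618]
ee_rot: [-3.14, -0.007, -3.08]
wrist_force: [0.2, 0.0, 0.6]
width: 0.0002
```

```bash
python3 -c "
from h import *
plan(.498,.186,.13,184,0,step=15)"
```

```text
t 31.1 tcp [0.4981 0.1861 0.1618] rpy [-179.9   -0.4 -176.5] F [0.2 0.  0.6] w 0.0002
3 0 0 11 -0.0 -0.1 -0 0.00; 0 0 11 -0.0 -0.1 -0 0.00; 0 0 11 -0.0 -0.1 -0 0.00
```

Call:
arm_command --commands "1 0 12 0 0 0 0; 1 0 12 0 0 0 0; 2 0 10 0 0 0 0; 2 0 10 0 0 0 0; 2 0 9 0 0 0 0; 2 0 8 0 0 0 0; 0 0 0 0 0 0 0; 0 0 0 0 0 0 0"

```text
time: 32.1
tool_pos: [0.4859, 0.1849, 0.0945]
ee_rot: [-3.139, -0.011, -3.08]
wrist_force: [-0.6, -0.4, 0.5]
width: 0.0005
```

```bash
python3 -c "
from h import *
plan(.48,.1845,.074,184,0,step=15)"
```

```text
t 32.1 tcp [0.4859 0.1849 0.0945] rpy [-179.8   -0.6 -176.5] F [-0.6 -0.4  0.5] w 0.0005
2 3 0 10 -0.1 -0.3 -0 0.00; 3 0 10 -0.1 -0.3 -0 0.00
```

Call:
arm_command --commands "2 0 6 0 0 0 0; 2 0 6 0 0 0 0; 0 0 4 0 0 0 0; 0 0 0 0 0 0 0; 0 0 0 0 0 0 0"

```text
time: 32.72
tool_pos: [0.4822, 0.1847, 0.0782]
ee_rot: [-3.139, -0.009, -3.08]
wrist_force: [-0.3, 0.0, 0.2]
width: 0.0004
```

Call:
arm_command --commands "0 0 2 0 0 0 0; 0 0 2 0 0 0 0; 0 0 2 0 0 0 0"

```text
time: 33.1
tool_pos: [0.4825, 0.1849, 0.074]
ee_rot: [-3.139, -0.008, -3.08]
wrist_force: [-4.6, -2.0, 13.1]
width: 0.0004
```

Call:
arm_command --commands "0 0 2 0 0 0 0; 0 0 2 0 0 0 0"

```text
time: 33.35
tool_pos: [0.4825, 0.1848, 0.0741]
ee_rot: [-3.139, -0.007, -3.08]
wrist_force: [-3.3, -0.0, 9.5]
width: 0.0005
```

```bash
python3 -c "
from h import *
s=snapshot('side')
for i in range(6):
  t=snapshot('top'); o=robot.get_obs(); print(round(o['time'],2),o['wrist_force'].round(1),o['tool_pos'].round(4))
for k in('cup_tall','faceplate','frame','foot'):
  for r in models.tip_of(k,s)[:1]: print(k,round(r['conf'],2),np.array(r['centre'])*[512,384])
cv2.imwrite('pics/s8.png',cv2.resize(s['img'][110:330,150:400],(750,560)[:2],interpolation=cv2.INTER_CUBIC))"
```

```text
33.45 [-2.8 -0.8  8.7] [0.4824 0.1848 0.0741]
33.5 [-4.1 -0.6  8. ] [0.4825 0.1848 0.0741]
33.55 [-3.7 -1.5  8.8] [0.4824 0.1848 0.0741]
33.6 [-4.2 -0.8  7.5] [0.4824 0.1848 0.0741]
33.65 [-2.9 -0.9  8.7] [0.4825 0.1848 0.0741]
33.7 [-3.4 -1.1  8.7] [0.4825 0.1848 0.0741]Traceback (most recent call last):
  File "<string>", line 7, in <module>
    for r in models.tip_of(k,s)[:1]: print(k,round(r['conf'],2),np.array(r['centre'])*[512,384])
             ~~~~~~~~~~~~~^^^^^
ValueError: only the last four pictures can be asked about
```

```bash
python3 -c "
from h import *
s=snapshot('side')
cv2.imwrite('pics/s8.png',cv2.resize(s['img'][110:330,150:400],(750,560),interpolation=cv2.INTER_CUBIC))"
```

```text
(no output)
```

View pics/s8.png

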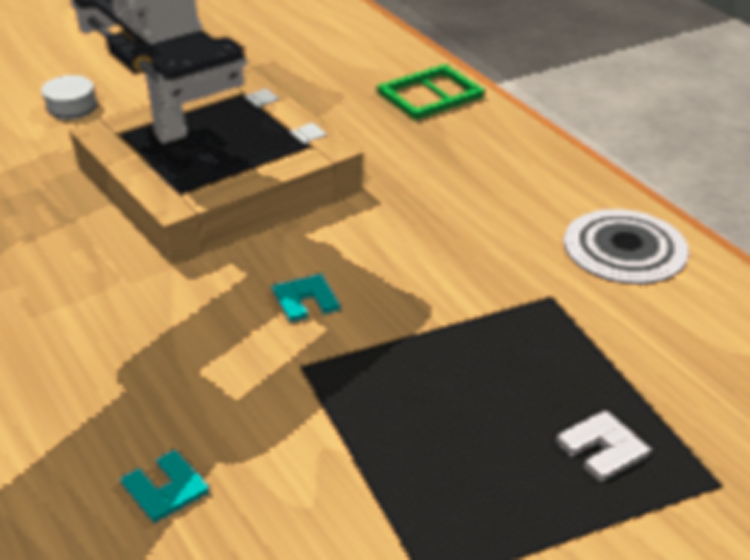

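The flap, around (215,145), is flush with the maple and the fingers are on its bar. The fourth shim is still on the mat at (603,445), and nothing else has moved.

```bash
python3 -c "
from h import *
o=robot.get_obs();print(o['time'],o['wrist_force']);print(robot.close_job())"
```

```text
33.75 [-3.92532266 -1.31840086  8.67414796]
the job is handed in; nothing more can be done
None
```

I stacked three aluminium shims on the magnet cup, closed the flap and handed the job in at 33.75 s, with the fingertips still pressing on the pull bar. No verdict was reported.

- **Cup:** the cup in the recess is the low one. Its top triangulated to 16 mm, against 29 mm for the cup on the counter, so I took it as 20 mm high and used three shims to reach 50 mm.
- **Stack:** after each shim I measured it in the wrist camera. All three lay flat and within about 3 mm of the recess centre.
- **Flap:** the fingertips stopped at z = 0.074 m, the computed height of the bar top when the flap is flush. The last side picture also showed it level with the maple.
- **Push:** the downward force held steady at 7.5–8.8 N over the 0.25 s I sampled it. I could not measure the force between the flap and the shims directly; it is inferred from this push.
- **Everything else:** the fourth shim is still on the mat. In the last side picture the faceplate, the frame, the tall cup and both turquoise look-alikes had not visibly moved. The foot, the low cup and the purple look-alike were out of view.

A final script to re-locate the bystanders numerically failed because it used a picture that was too old. I checked them by eye in that last picture instead.

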